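# Set out the threads and load the winder

## Robot

A 6-joint arm with a two-finger parallel gripper is mounted at the origin on a cart in front of the work surface, level with it; the furniture and walls round the work are solid. World frame = base frame: x ahead of the robot, y to its left, z up, the work surface at z = 0. Lengths are in m, angles in rad, forces in N, time in s.
With the tool pointing down it reaches from about 0.35 to 0.85 m from the base axis. Payload 8.1 kg.
Tool frame: the origin (TCP) lies on the centre line of the jaws, within the pads' length; the fingertips stand 17 mm ahead of it and the grasp point (between the pads) lies 2 mm behind it; z points along the fingers, y is the line along which they close (so a half turn about z gives the same grasp; the last joint's range is limited). The gripper opens to 93 mm and grips with 3 to 60 N. Pads are 15 mm wide; open, the fingers measure 128 mm over their backs; the gripper's body (75 mm by 188 mm) begins 65 mm behind the grasp point.
Start: joints at [1.098, 0.13, 1.488, -0, 1.523, -0.085], TCP at [0.227, 0.555, 0.236] pointing down, gripper open.
Joint ranges: [-2.96, 2.96], [-0.89, 2.26], [0.02, 2.5], [-1.34, 4.48], [0, 2.73], [-2.66, 2.66]. Speed limits (rad/s): [2.39, 2.39, 2.79, 3.14, 3.14, 3.14].

## Interface

Orientations are given as a rotation vector (axis times angle).
In Python, from plant import robot, optics, close_job, models gives the robot as it stands.
- The arm moves only by the shell command python3 -m inch 'ROWS' [OPENING] [FORCE]. ROWS is a JSON object of lists of equal length, an entry for each row: "travel": the shift along the tool's x, y, z in m, a list of three; "spin": the turn about the tool's z in rad. In form: {"travel": [[x, y, z], ...], "spin": [spin, ...]}. A call has 1 to 10 rows; each row is the pose to reach, as a shift and turn from the pose commanded when the call began, along the tool's axes at that moment; what a row does not reach only later rows make up. A row lasts 1/12 s, in which the tool goes at most 41.7 mm and 7.16 degrees, less where a joint would pass 70% of its speed; a pose out of reach is approached as far as the arm can. A call with a gripper value outside its range is refused whole. OPENING is the closure, from 0 (fully open) to 1 (shut), set as the call begins (- or left out, the last holds). The fingers move at their own pace and stop on an object; FORCE is the grip in N (left out, the last holds). Time passes only in rows, so rows that repeat a pose let the fingers close. It gives the time, the measured TCP pose, the force, the opening and the grip force at its end, in the units of the state.
- robot.read_state(): the state, without advancing time (a new reading comes with each control period).
- optics.read_camera(name): name is "scene" or "top" or "wrist"; returns (picture, depth): 400x640x3 uint8, red, green, blue; 400x640 float32, m along the optical axis (not along the pixel's ray), 0 where there is no reading.
- optics.camera_info(name): a dict with "camera_matrix" (3x3 intrinsics, pixels), "view" (4x4, takes a point from world to camera coordinates). Camera axes: x right, y down, z forward; pixel columns grow to the right and rows downward; lengths in m; the calibration is good to about 2 mm. A picture is of the moment at which its call begins: read the wrist's pose just before it. camera_info takes no time and is no camera call; for the wrist camera it gives the pose at the moment of the call.
- close_job(): hands the job in; it is judged then, once.
Trained networks look in the newest picture that a camera, given by its name, has taken for a name from the list of things; names that differ only in an ending like _2 or _b are one class to them, and where a whole thing is asked for, a point or a joint stands for the part that bears it (a point fixed in the world has none). Each returns a list of dicts, best first, with "p" (0 to 1); they miss things now and then, are a little off and sometimes report something else, mostly with a low value. They report only what shows in the picture. A call takes as long as a camera call. They do not tell look-alikes from the thing itself.
- models.look_for(camera, name): "centre" ([x, y, z] in m, in world coordinates, good to about 4 mm: the middle of the surface that is visible of it).
- models.masks_of(camera, name): "region" (400x640 bool, what is visible of it).
The state is a dict: "t": time; "q": joint angles; "dq": joint speeds; "joint_torque": joint torques, N m; "tool_pos": TCP position; "orientation": TCP orientation; "force": force on the tool from outside, world axes, zero at the start; "wrist_torque": the same for the moment, N m; "opening": finger opening in m; "gripper_force": force on a finger pad.
Only numpy, scipy, OpenCV 4.12 (cv2) and the standard library are available. Lean on these libraries where they do the work, as an engineer would, in place of code of your own. Each camera call takes 0.05 s, during which the arm holds its last target. There are 200 camera calls.

## Task

Set up the thread winder for the next cord: in the thread rack, stand the rust spool in the well straight in front of the blue cone, the cream spool in the next well to the left of the rust one, and the sage spool in the well between the blue and the yellow cone. Put the winding core whose keyways line up with the two keys of the winder's spindle over the spindle, down until it sits fully on the flange, and leave the other core where it stands.

Things in the scene. Friction and masses are not known exactly. Their poses are not given: they have to be found in the camera images.
- rack: Fixed walnut rack, 138x284x24 mm. Origin: centre of its underside; x to the back row (away from the robot), y left along the rows. Wells 38 mm wide, 12 deep: back row x=+0.032, front row x=-0.032, each at y=+0.108, +0.054, 0, -0.054, -0.108. Well floors at z=0.010, wood top z=0.022. Cones stand in the second and fourth back wells, either way round; all others are empty.
- cone_blue: Cone of dark blue thread, 36 mm wide, 70 high, fixed in the second or fourth well of the rack's back row. Origin: centre of its underside, on the well floor (z=0.010); axes parallel to the rack's. In its frame the well in front is at x=-0.064, y=0; the next one left of that at x=-0.064, y=+0.054.
- cone_yellow: Cone of yellow thread, same shape and size, fixed in the other of those two wells. Origin and axes likewise.
- winder: White winder, fixed, 150 deep x 100 wide x 44 mm high. Origin: on the spindle axis at desk height; x away from the robot, y left. Wire guide at x=0.079, 105 mm high. Spindle: black flange 50 mm wide, its top (the core's seat) at z=0.049; 13 mm shaft, nose 35 mm above the seat; two keys half a turn apart form a blade 30 mm tip to tip, 7 thick, full to 14 mm above the seat, tapering to 24 mm.
- spindle (a joint): Angle of the spindle about the vertical in rad, anticlockwise from above. At 0 the two keys point along the winder's y axis (left and right); they turn with it. It turns stiffly (12 N mm).
- core_straight: Pale blue winding core: cylinder 52 mm wide, 40 high, 40 to 85 g, loose on the desk, with a 20 mm bore and two keyways half a turn apart: from above one straight slot 38 mm long, 13 wide, with a round middle. Origin: centre of its underside; the slot runs along its y axis. On the spindle it has about 3 mm of play all round.
- core_angled: Pale blue winding core of the same size, loose on the desk, but its two keyways stand at a right angle (towards its own +x and +y): from above the opening is an L. It cannot go down over the spindle's keys. Origin: centre of its underside.
- rust_spool: Wooden thread spool wound with rust-red thread, an end label of that colour on top, 28 mm across, 36 mm high, 20 to 45 g, standing loose on the desk. Origin: centre of its underside, z up.
- sage_spool: Wooden thread spool wound with sage-green thread, an end label of that colour on top, 28 mm across, 36 mm high, 20 to 45 g, standing loose on the desk. Origin: centre of its underside, z up.
- cream_spool: Wooden thread spool wound with cream-white thread, an end label of that colour on top, 28 mm across, 36 mm high, 20 to 45 g, standing loose on the desk. Origin: centre of its underside, z up.
Things that resemble listed ones, but are neither listed nor needed, are in the scene too. Leave any orange look-alike of the sage_spool alone. What is shaped like the core_straight but red is not meant.

How it is judged:
At the end, for the whole second after the job is handed in: Each spool in its stated well: 8 mm from its centre along the rack axes, 4 mm from the floor, tilt under 0.12 rad. Straight-slot core on the spindle: 6 mm from its axis, 3 mm from the flange, tilt under 0.12. All four under 0.02 m/s. L core upright, moved under 40 mm (x of rust_spool in the frame of cone_blue between -0.072 and -0.056 m and y of rust_spool in the frame of cone_blue between -0.008 and 0.008 m and z of rust_spool in the frame of cone_blue between -0.004 and 0.004 m and angle between each of rust_spool, cream_spool, sage_spool, core_straight, core_angled's own z axis and vertical below 0.12 rad and linear speed of each of rust_spool, cream_spool, sage_spool, core_straight below 0.02 m/s and x of cream_spool in the frame of cone_blue between -0.072 and -0.056 m and y of cream_spool in the frame of cone_blue between 0.046 and 0.062 m and z of cream_spool in the frame of cone_blue between -0.004 and 0.004 m and x of sage_spool in the frame of rack between 0.024 and 0.04 m and y of sage_spool in the frame of rack between -0.008 and 0.008 m and z of sage_spool in the frame of rack between 0.006 and 0.014 m and x of core_straight in the frame of winder between -0.006 and 0.006 m and y of core_straight in the frame of winder between -0.006 and 0.006 m and z of core_straight in the frame of winder between 0.046 and 0.052 m and distance of core_angled from where it was at the start of the episode below 0.04 m); the robot touches nothing.
It also fails if it takes over 96 s, if anything falls off the work surface, if the arm or the gripper's body presses on something with over 40 N, if the wrist force passes 120 N, or if a joint passes its speed limit or range.

## Working session

There is one attempt and no reset: what is moved stays moved. The work goes in short steps, Python scripts to look and compute and a shell command to move; the robot and the scene stay as the last step left them, time stands still between calls to the robot, and variables do not carry over. Pictures are saved under pics/ and viewed, at most 14 in all, crops included, and the job is handed in when it is done.

```bash
ls; mkdir -p pics; cat > h.py <<'E'
import numpy as np, cv2
from plant import robot, optics, close_job, models
def snap(c,fn=None,crop=None,scale=1):
    im,d=optics.read_camera(c)
    if fn:
        o=im if crop is None else im[crop[1]:crop[3],crop[0]:crop[2]]
        o=cv2.resize(o,None,fx=scale,fy=scale,interpolation=cv2.INTER_CUBIC)
        cv2.imwrite('pics/'+fn,o[...,::-1])
    return im,d
def world(c,d,info=None):
    i=info or optics.camera_info(c);K=np.array(i['camera_matrix']);V=np.array(i['view'])
    v,u=np.indices(d.shape)
    p=np.stack([(u-K[0,2])/K[0,0]*d,(v-K[1,2])/K[1,1]*d,d],-1)
    R=V[:3,:3];return (p-V[:3,3])@R
def proj(c,P,info=None):
    i=info or optics.camera_info(c);K=np.array(i['camera_matrix']);V=np.array(i['view'])
    q=V[:3,:3]@np.array(P)+V[:3,3];q=K@q;return q[:2]/q[2]
E
python3 - <<'E'
from h import *
print(robot.read_state())
names=['rack','cone_blue','cone_yellow','winder','core_straight','core_angled','rust_spool','sage_spool','cream_spool']
for c in ['scene','top']:
    snap(c,c+'0.png')
    i=optics.camera_info(c);print(c,np.round(i['camera_matrix'],1).tolist(),np.round(i['view'],3).tolist())
    for n in names:
        for r in models.look_for(c,n): print(c,n,round(r['p'],2),np.round(r['centre'],3),proj(c,r['centre']).round())
print(robot.read_state()['t'])
E
```

```text
pics
{'t': 0.0, 'q': array([ 1.09757939e+00,  1.31176143e-01,  1.48928680e+00, -1.84873425e-05,
        1.52302344e+00, -8.53959207e-02]), 'dq': array([ 0.00049696,  0.00109634, -0.00102175, -0.00028949, -0.00106968,
        0.00062794]), 'joint_torque': array([ 6.92668364e-04, -5.59839427e+01, -4.91763711e+01,  7.67859514e-02,
        3.50136822e-02, -1.26263099e-04]), 'tool_pos': array([0.22663272, 0.55495233, 0.23457437]), 'orientation': array([-6.05278463e-01, -3.08221765e+00,  2.86691394e-03]), 'force': array([ 0.06853436, -0.2081543 ,  0.08133229]), 'wrist_torque': array([-0.00841388,  0.00193606,  0.00556216]), 'gripper_force': 0.0, 'opening': 0.09318301897218163}
scene [[520.3, 0.0, 320.6], [0.0, 520.3, 202.7], [0.0, 0.0, 1.0]] [[0.87, -0.493, 0.01, -0.399], [-0.219, -0.403, -0.889, 0.194], [0.442, 0.771, -0.459, 1.142], [0.0, 0.0, 0.0, 1.0]]
scene rack 0.62 [ 0.601 -0.139  0.02 ] [398. 243.]
scene cone_blue 0.75 [ 0.633 -0.174  0.044] [418. 238.]
scene cone_yellow 0.62 [ 0.644 -0.065  0.045] [395. 218.]
scene cone_yellow 0.3 [0.418 0.074 0.032] [293. 219.]
scene winder 0.68 
[... 725 characters left out ...]
]
top rack 0.95 [ 0.609 -0.104  0.021] [371. 160.]
top cone_blue 0.71 [ 0.419 -0.24   0.034] [423. 223.]
top cone_blue 0.47 [ 0.63  -0.16   0.055] [391. 149.]
top cone_yellow 0.58 [ 0.651 -0.055  0.061] [354. 142.]
top winder 0.7 [0.619 0.225 0.047] [256. 157.]
top core_straight 0.81 [0.426 0.083 0.042] [307. 223.]
top core_straight 0.69 [ 0.463 -0.004  0.042] [338. 209.]
top core_angled 0.61 [0.43  0.383 0.037] [200. 225.]
top rust_spool 0.68 [0.426 0.081 0.041] [308. 223.]
top rust_spool 0.47 [0.423 0.186 0.041] [270. 225.]
top sage_spool 0.7 [ 0.364 -0.282  0.036] [440. 242.]
top sage_spool 0.64 [ 0.419 -0.24   0.035] [423. 223.]
top cream_spool 0.53 [ 0.423 -0.108  0.038] [376. 223.]
1.0
```

View pics/top0.png

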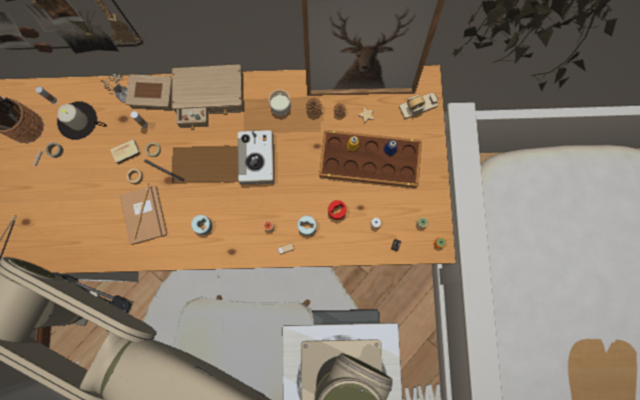

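View pics/scene0.png

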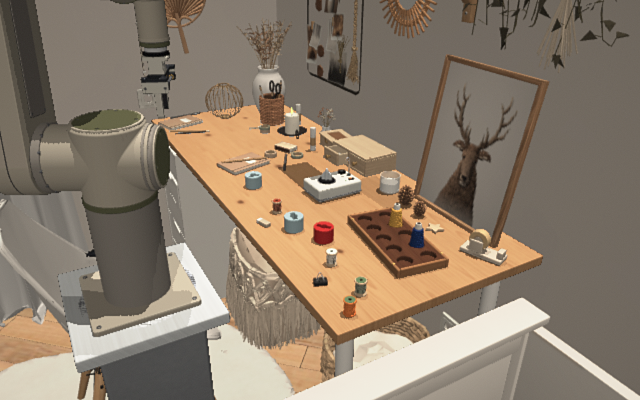

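The top view shows the rack at (371,160), with the blue cone at (391,149) and the yellow one at (354,142). The winder is at (256,157).

Candidates that could be confused:
- **Cores:** pale blue at (307,225) and (201,225), red at (337,210).
- **Spools:** rust at (269,227), cream at (376,223).
- **Sage or orange:** (423,223) looks green in the scene view at (361,286). (440,243) looks orange in the scene view at (349,305).

I'll check these in one close mosaic.

```bash
python3 - <<'E'
from h import *
t,_=snap('top');s,_=snap('scene')
def c(im,u,v,r=20,k=260): return cv2.resize(im[v-r:v+r,u-r:u+r],(k,k),interpolation=cv2.INTER_CUBIC)
m=np.vstack([np.hstack([c(t,307,225,14),c(t,201,225,14),c(t,256,160,18)]),np.hstack([c(t,430,232,20),c(s,355,295,24),c(t,269,227,12)])])
cv2.imwrite('pics/mos1.png',m[...,::-1])
st=robot.read_state()
from scipy.spatial.transform import Rotation as Ro
R=Ro.from_rotvec(st['orientation']).as_matrix();print('tool axes\n',R.round(3))
i=optics.camera_info('wrist');V=np.array(i['view']);T=np.eye(4);T[:3,:3]=R;T[:3,3]=st['tool_pos']
print(np.array(i['camera_matrix']).round(1).tolist(),(V@T).round(4).tolist())
E
```

```text
tool axes
 [[-0.926  0.378  0.   ]
 [ 0.378  0.926  0.   ]
 [-0.     0.    -1.   ]]
[[275.6, 0.0, 321.5], [0.0, 275.6, 200.3], [0.0, 0.0, 1.0]] [[-0.0008, 1.0, 0.0001, -0.0012], [-0.9652, -0.0008, -0.2616, 0.0309], [-0.2616, -0.0003, 0.9652, 0.1631], [0.0, 0.0, 0.0, 1.0]]
```

View pics/mos1.png

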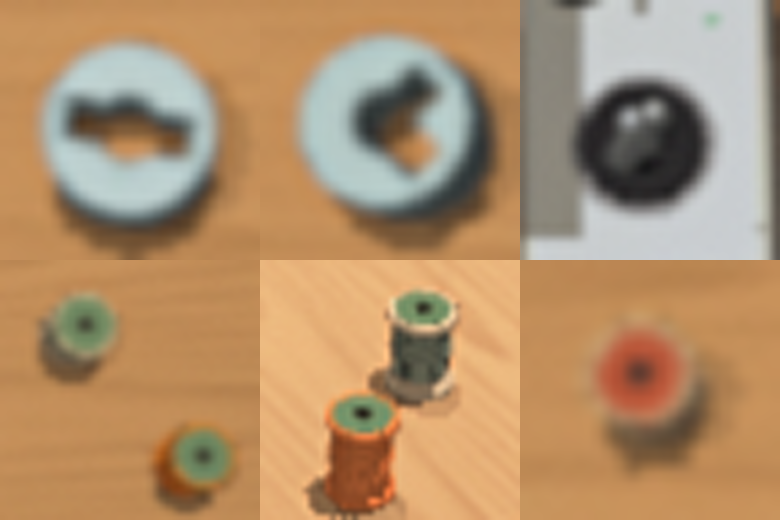

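The crops show the straight-slot core at top (307,225) and the L core at (201,225). The real sage spool, with dark green thread, is at (423,223). The orange look-alike at (440,243) stays alone. Next I'll move the wrist camera over the core and winder area.

```bash
python3 -m inch '{"travel":[[-0.02,-0.016,0],[-0.05,-0.04,-0.004],[-0.085,-0.067,-0.01],[-0.118,-0.093,-0.015],[-0.15,-0.118,-0.015],[-0.183,-0.144,-0.015],[-0.216,-0.17,-0.015],[-0.249,-0.196,-0.015],[-0.281,-0.221,-0.015],[-0.313,-0.247,-0.015]],"spin":[-0.02,-0.05,-0.1,-0.15,-0.2,-0.25,-0.3,-0.34,-0.37,-0.387]}' 0
cat >> h.py <<'E'
from scipy.spatial.transform import Rotation as Ro
def tool():
    s=robot.read_state();R=Ro.from_rotvec(s['orientation']).as_matrix()
    return np.array(s['tool_pos']),R,s
def goto(x,y,z,ax=None):
    """print travel/spin to world TCP x,y,z; ax = world angle (deg) wanted of closing line (mod 180)"""
    p,R,s=tool();tr=R.T@(np.array([x,y,z])-p)
    a=np.degrees(np.arctan2(R[1,1],R[0,1]));sp=0
    if ax is not None: sp=-np.radians((ax-a+90)%180-90)
    print('t',round(s['t'],2),'pos',p.round(4),'yaw_y',a.round(1),'q6',s['q'][5].round(2),'travel',tr.round(4),'L',np.linalg.norm(tr).round(3),'spin',round(sp,3))
E
python3 - <<'E'
from h import *
goto(.434,.19,.25,90)
im,d=snap('wrist','w1.png');i=optics.camera_info('wrist')
for n in ['core_straight','rust_spool','winder','spindle','core_angled','cream_spool']:
    for r in models.look_for('wrist',n): print(n,round(r['p'],2),np.round(r['centre'],3),proj('wrist',r['centre'],i).round())
np.savez('w1.npz',im=im,d=d,K=i['camera_matrix'],V=i['view'])
E
```

```text
t: 1.93
tool_pos: [0.4229, 0.2084, 0.251]
orientation: [-0.002, 3.141, 0.001]
force: [0.8, 0.3, -0.2]
opening: 0.0928
gripper_force: 0.0
t 1.93 pos [0.4229 0.2084 0.251 ] yaw_y 90.1 q6 -1.22 travel [-0.0111 -0.0184  0.001 ] L 0.022 spin 0.001
core_straight 0.76 [0.423 0.089 0.043] [235. 180.]
core_straight 0.67 [0.465 0.006 0.04 ] [178. 210.]
rust_spool 0.61 [0.421 0.192 0.036] [314. 177.]
winder 0.76 [0.621 0.228 0.045] [339. 310.]
spindle 0.62 [0.613 0.227 0.058] [339. 311.]
core_angled 0.74 [0.434 0.378 0.04 ] [453. 186.]
cream_spool 0.72 [ 0.426 -0.106  0.033] [ 95. 181.]
```

View pics/w1.png

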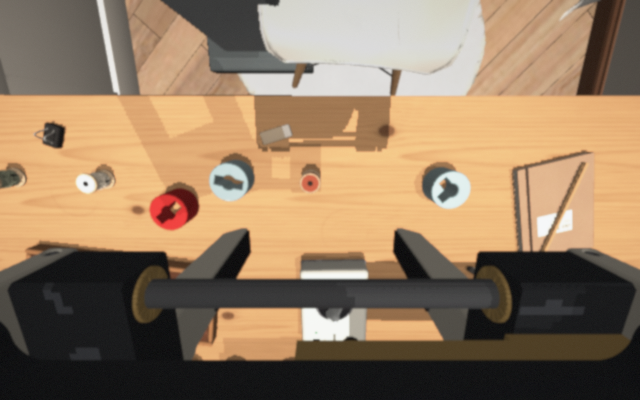

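The wrist view shows the straight core at (231,181), the rust spool at (310,183), the L core at (447,188), the red core at (172,209) and the cream spool at (88,183). The gripper hides the winder's spindle. I'll measure the tops from two views.

```bash
cat >> h.py <<'E'
def top(c,d,info,xy,zr,r):
    """points of surface in height range zr within r of xy: count, circle centre, median z"""
    W=world(c,d,info);m=(d>0)&(W[...,2]>zr[0])&(W[...,2]<zr[1])&(np.hypot(W[...,0]-xy[0],W[...,1]-xy[1])<r)
    P=W[m];(cx,cy),rad=cv2.minEnclosingCircle(P[:,:2].astype(np.float32))
    return m.sum(),np.array([cx,cy]).round(4),round(rad,4),P.mean(0).round(4),np.median(P[:,2]).round(4),P
E
python3 - <<'E'
from h import *
z=np.load('w1.npz');iw=dict(camera_matrix=z['K'],view=z['V']);dw=z['d']
_,dt=snap('top');it=optics.camera_info('top')
_,ds=snap('scene');is_=optics.camera_info('scene')
T={'core_s':((.424,.087),(.034,.046),.034),'core_a':((.432,.382),(.034,.046),.034),'rust':((.423,.19),(.029,.042),.022),'cream':((.424,-.107),(.029,.042),.022),'sage':((.419,-.241),(.029,.042),.022),
'blue':((.635,-.163),(.06,.09),.03),'yellow':((.65,-.06),(.06,.09),.03)}
for n,(xy,zr,r) in T.items():
    for c,d,i in (('wrist',dw,iw),('top',dt,it),('scene',ds,is_)):
        try: t=top(c,d,i,xy,zr,r);print(n,c,*t[:5])
        except Exception as e: print(n,c,'none')
# slot dir of core_s and core_a
for n in('core_s',):
    for c,d,i in (('wrist',dw,iw),('top',dt,it)):
        cc=top(c,d,i,*T[n])[1]
        W=world(c,d,i);m=(d>0)&(W[...,2]<.030)
        # ray-plane at z=.04
        V=np.array(i['view']);C=-V[:3,:3].T@V[:3,3]
        Q=C+(W-C)*((.04-C[2])/(W[...,2]-C[2]))[...,None]
        m&=np.hypot(Q[...,0]-cc[0],Q[...,1]-cc[1])<.021
        P=Q[m][:,:2];P0=P.mean(0);u,s,v=np.linalg.svd(P-P0);print(n,c,len(P),P0.round(4),s.round(3),'slot deg',np.degrees(np.arctan2(v[0,1],v[0,0])).round(1))
# rack: wood top
P=top('top',dt,it,(.61,-.11),(.018,.027),.2)[5];print(len(P),cv2.minAreaRect((P[:,:2]*1000).astype(np.float32)),np.median(P[:,2]))
E
```

```text
core_s wrist 934 [0.4272 0.0782] 0.0261 [0.4261 0.0792 0.0403] 0.0406
core_s top 186 [0.4233 0.0843] 0.0262 [0.423  0.0838 0.0393] 0.0392
core_s scene 145 [0.4209 0.0828] 0.0279 [0.4202 0.0806 0.0383] 0.0383
core_a wrist 909 [0.4384 0.3758] 0.0265 [0.4377 0.3763 0.0392] 0.0394
core_a top 0 [0. 0.] 0.0 [nan nan nan] nan
core_a scene 100 [0.4303 0.3815] 0.0288 [0.432  0.3787 0.0376] 0.0377
rust wrist 336 [0.4295 0.1863] 0.0141 [0.429  0.1866 0.0366] 0.0366
rust top 24 [0.4239 0.1991] 0.0112 [0.4222 0.2008 0.0352] 0.0348
rust scene 44 [0.423  0.1922] 0.0176 [0.4229 0.1895 0.0349] 0.0348
cream wrist 368 [ 0.4286 -0.1141] 0.0144 [ 0.4283 -0.1131  0.0374] 0.0378
cream top 76 [ 0.4263 -0.1088] 0.0139 [ 0.4262 -0.1088  0.0357] 0.0361
cream scene 69 [ 0.424  -0.1099] 0.015 [ 0.4235 -0.1111  0.035 ] 0.0351
sage wrist 48 [ 0.4261 -0.2378] 0.0095 [ 0.4272 -0.2343  0.0324] 0.0312
sage top 77 [ 0.423  -0.2391] 0.0141 [ 0.4232 -0.2387  0.0354] 0.0353
sage scene 88 [ 0.421  -0.2393] 0.0161 [ 0.4208 -0.2408  0.0353] 0.0353
blue wrist 0 [0. 0.] 0.0 [nan nan nan] nan
blue top 70 [ 0.6397 -0.1606] 0.014
[... 242 characters left out ...]
0.6508 -0.0595] 0.0142 [ 0.6503 -0.0597  0.0695] 0.0682
core_s wrist 232 [0.4261 0.08  ] [0.142 0.056] slot deg -104.6
core_s top 64 [0.4227 0.0834] [0.082 0.032] slot deg -103.0
2790 ((600.6368408203125, -101.69577026367188), (283.8744201660156, 370.09857177734375), 81.85018157958984) 0.021748820163841394h.py:32: RuntimeWarning: Mean of empty slice.
  return m.sum(),np.array([cx,cy]).round(4),round(rad,4),P.mean(0).round(4),np.median(P[:,2]).round(4),P
  ret = um.true_divide(
  return _methods._mean(a, axis=axis, dtype=dtype,
  ret = ret.dtype.type(ret / rcount)
<stdin>:18: RuntimeWarning: divide by zero encountered in divide
<stdin>:18: RuntimeWarning: invalid value encountered in multiply
```

The wrist pose was read after that picture while the arm was still settling, which explains the 5 mm offset. I'll retake it with the arm at rest, reading the pose first.

```bash
cat >> h.py <<'E'
def wsnap(fn=None,**k):
    i=optics.camera_info('wrist');i={a:np.array(b).copy() for a,b in i.items() if a in('camera_matrix','view')};im,d=snap('wrist',fn,**k);return im,d,i
E
python3 - <<'E'
from h import *
im,dw,iw=wsnap()
T={'core_s':((.424,.087),(.034,.046),.034),'core_a':((.432,.382),(.034,.046),.034),'rust':((.423,.19),(.031,.042),.022),'cream':((.424,-.107),(.029,.042),.022)}
for n,a in T.items(): print(n,*top('wrist',dw,iw,*a)[:5])
goto(.424,.191,.1,90)
goto(.424,.191,.032,90)
E
```

```text
core_s 951 [0.4243 0.0853] 0.0265 [0.4231 0.086  0.04  ] 0.0402
core_a 949 [0.4345 0.3827] 0.0263 [0.4336 0.3828 0.0399] 0.0401
rust 337 [0.4258 0.1936] 0.0141 [0.4254 0.1937 0.0366] 0.0366
cream 364 [ 0.426  -0.1074] 0.0146 [ 0.426  -0.1062  0.0364] 0.0366
t 2.43 pos [0.4216 0.2115 0.2506] yaw_y 90.1 q6 -1.22 travel [-0.0024 -0.0205  0.1506] L 0.152 spin 0.002
t 2.43 pos [0.4216 0.2115 0.2506] yaw_y 90.1 q6 -1.22 travel [-0.0024 -0.0205  0.2186] L 0.22 spin 0.002
```

```bash
python3 -m inch '{"travel":[[-0.004,-0.018,0.03],[-0.004,-0.018,0.07],[-0.004,-0.018,0.11],[-0.004,-0.018,0.15],[-0.004,-0.018,0.185],[-0.004,-0.018,0.205],[-0.004,-0.018,0.215],[-0.004,-0.018,0.2185],[-0.004,-0.018,0.2185]],"spin":[0,0,0,0,0,0,0,0,0]}' 0.3
python3 -m inch '{"travel":[[0,0,0],[0,0,0],[0,0,0],[0,0,0],[0,0,0],[0,0,0]],"spin":[0,0,0,0,0,0]}' 1 15
python3 - <<'E'
from h import *
goto(.52,-.09,.15,82.4)
E
```

```text
t: 3.18
tool_pos: [0.4261, 0.1928, 0.0322]
orientation: [0.0, -3.141, 0.0]
force: [0.4, 0.4, -0.0]
opening: 0.065
gripper_force: 0.0
t: 3.68
tool_pos: [0.4265, 0.1923, 0.0326]
orientation: [0.001, 3.141, 0.0]
force: [0.8, -0.4, 0.9]
opening: 0.0295
gripper_force: 0.0
t 3.68 pos [0.4265 0.1923 0.0326] yaw_y 89.9 q6 -1.26 travel [-0.0938 -0.2822 -0.1174] L 0.32 spin 0.132
```

```bash
python3 -m inch '{"travel":[[0,0,0],[0,0,0],[0,0,0],[0,0,-0.01],[0,0,-0.04],[0,0,-0.08],[0,-0.01,-0.12],[0,-0.03,-0.155],[-0.015,-0.06,-0.18],[-0.03,-0.095,-0.19]],"spin":[0,0,0,0,0,0,0,0,0.02,0.04]}' 1 15
python3 -m inch '{"travel":[[-0.025,-0.03,0],[-0.05,-0.06,0],[-0.08,-0.09,0],[-0.108,-0.118,0],[-0.135,-0.147,0],[-0.155,-0.175,0],[-0.168,-0.195,0],[-0.178,-0.205,0],[-0.178,-0.205,0],[-0.178,-0.205,0]],"spin":[0.02,0.04,0.06,0.08,0.09,0.09,0.09,0.09,0.09,0.09]}'
python3 - <<'E'
from h import *
goto(.64,-.12,.22,82.4)
im,d,i=wsnap('w2.png');np.savez('w2.npz',im=im,d=d,K=i['camera_matrix'],V=i['view'])
for n in ['cone_blue','cone_yellow','rack']:
    for r in models.look_for('wrist',n): print(n,round(r['p'],2),np.round(r['centre'],3),proj('wrist',r['centre'],i).round())
for xy in ((.638,-.162),(.653,-.057)): print(*top('wrist',d,i,xy,(.06,.09),.03)[:5])
E
```

```text
t: 4.52
tool_pos: [0.4579, 0.0975, 0.2279]
orientation: [0.061, 3.134, 0.002]
force: [0.7, 0.8, -0.0]
opening: 0.0274
gripper_force: 15.0
t: 5.35
tool_pos: [0.6254, -0.1152, 0.2219]
orientation: [-0.207, -3.134, -0.001]
force: [-0.5, 0.4, -0.7]
opening: 0.0272
gripper_force: 15.0
t 5.35 pos [ 0.6254 -0.1152  0.2219] yaw_y 82.4 q6 -1.7 travel [-0.0152 -0.0029  0.0019] L 0.016 spin 0.001
cone_blue 0.9 [ 0.629 -0.155  0.063] [287. 199.]
cone_blue 0.63 [ 0.61  -0.104  0.02 ] [327. 170.]
cone_yellow 0.64 [ 0.649 -0.058  0.065] [372. 204.]
rack 0.56 [ 0.606 -0.106  0.018] [326. 167.]
410 [ 0.6401 -0.1606] 0.0134 [ 0.6376 -0.1588  0.0719] 0.0695
420 [ 0.6556 -0.0541] 0.0135 [ 0.6525 -0.0556  0.0717] 0.0697
```

View pics/w2.png

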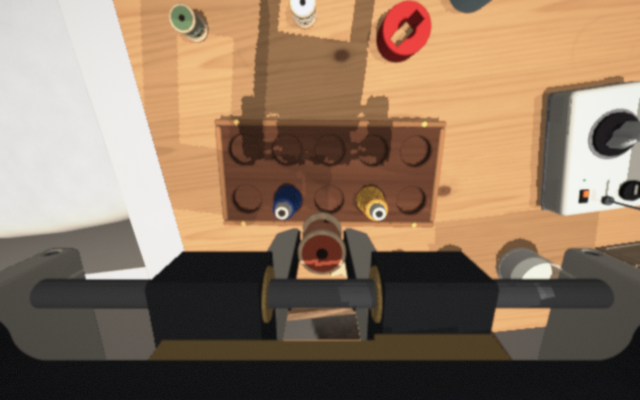

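The view shows the rack, with blue's nose at (283,212) and yellow's at (378,212), both in the back row. The front wells run along v≈150. The rust spool is held upright at (322,250). I'll fit the rack pose from depth.

```bash
python3 - <<'E'
from h import *
z=np.load('w2.npz');i=dict(camera_matrix=z['K'],view=z['V']);W=world('wrist',z['d'],i)
def rect(m):
    n,l,s,c=cv2.connectedComponentsWithStats(m.astype(np.uint8));k=1+np.argmax(s[1:,4]);P=W[l==k]
    return cv2.minAreaRect((P[:,:2]*1000).astype(np.float32)),s[k].tolist(),np.median(P[:,2])
dk=(z['im'].max(-1)<120)
m=(W[...,2]>.017)&(W[...,2]<.03)&(W[...,0]<.70)&(W[...,0]>.5)&(abs(W[...,1]+.11)<.17);print(rect(m))
# wells: floor points viewed
A=np.radians(-7.6);X=np.array([np.cos(A),np.sin(A)]);Y=np.array([-X[1],X[0]])
b=np.array([.6401,-.1606]);y=np.array([.6556,-.0541]);v=y-b;print('cone dist',np.linalg.norm(v),'ang',np.degrees(np.arctan2(v[1],v[0])))
f=(W[...,2]>.005)&(W[...,2]<.0145)&(W[...,0]>.5)
n,l,s,c=cv2.connectedComponentsWithStats(cv2.morphologyEx(f.astype(np.uint8),cv2.MORPH_OPEN,np.ones((3,3))))
for k in range(1,n):
    if s[k,4]>100 and s[k,4]<2500:
        P=W[l==k];q=cv2.minAreaRect((P[:,:2]*1000).astype(np.float32));print(s[k].tolist(),P.mean(0).round(4),np.round(q[0],1),np.round(q[1],1))
E
```

```text
(((616.220703125, -102.96456909179688), (283.7471008300781, 137.3887939453125), 81.84780883789062), [214, 119, 232, 108, 16437], np.float64(0.022458388206767505))
cone dist 0.10762202376837185 ang 81.71931775727828
[541, 94, 11, 116, 458] [0.6237 0.1782 0.0111] [628.1 178.4] [149.    4.6]
[231, 135, 28, 29, 658] [ 0.5697 -0.2069  0.0105] [ 569.8 -206.7] [35.4 35.8]
[273, 135, 29, 30, 677] [ 0.5774 -0.1524  0.0104] [ 577.6 -152.5] [36.8 35.9]
[315, 135, 30, 30, 686] [ 0.5851 -0.0982  0.0104] [585.2 -98.4] [36.7 37.2]
[358, 136, 29, 29, 669] [ 0.5929 -0.0438  0.0104] [592.8 -43.8] [36.2 35.8]
[401, 136, 28, 30, 653] [0.6009 0.0107 0.0104] [600.6  10.4] [36.6 34.9]
[234, 185, 27, 27, 562] [ 0.6342 -0.2163  0.0104] [ 633.9 -216.3] [34.7 35.2]
[315, 186, 28, 26, 574] [ 0.6497 -0.1074  0.0104] [ 649.7 -107.3] [35.6 36.3]
[397, 187, 27, 26, 555] [0.6654 0.0015 0.0105] [665.2   1.3] [34.4 35.1]
[608, 242, 32, 7, 112] [0.7728 0.2992 0.0094] [773.1 299.6] [ 2.6 46.7]
[497, 248, 28, 28, 176] [0.7727 0.1363 0.0098] [774.8 138.1] [16.4 52.7]
[498, 332, 43, 9, 199] [0.911  0.161  0.0099] [910.7 161. ] [ 3.2 68.1]
```

The rack yaw is 81.85°. The wells are rust (0.5775,-0.1525), cream (0.585,-0.098) and sage (0.650,-0.1073), with floors at 0.0105. All of these agree with the sizes given.

```bash
python3 -m inch '{"travel":[[0.015,-0.015,0.01],[0.033,-0.033,0.04],[0.043,-0.043,0.075],[0.043,-0.043,0.105],[0.043,-0.043,0.125],[0.043,-0.043,0.135],[0.043,-0.043,0.135]],"spin":[0.01,0.01,0.01,0.01,0.01,0.01,0.01]}'
python3 - <<'E'
from h import *
goto(.5775,-.1525,.044,81.85)
E
```

```text
t: 6.13
tool_pos: [0.5754, -0.1505, 0.0845]
orientation: [-0.219, -3.129, -0.002]
force: [0.0, -0.1, -0.4]
opening: 0.0273
gripper_force: 15.0
t 6.13 pos [ 0.5754 -0.1505  0.0845] yaw_y 82.0 q6 -1.77 travel [-0.0026 -0.0017  0.0405] L 0.041 spin 0.002
```

```bash
python3 -m inch '{"travel":[[-0.0025,-0.0017,0.015],[-0.0025,-0.0017,0.03],[-0.0025,-0.0017,0.037],[-0.0025,-0.0017,0.0402],[-0.0025,-0.0017,0.0402],[-0.0025,-0.0017,0.0402]],"spin":[0,0,0,0,0,0]}'
python3 -m inch '{"travel":[[0,0,0],[0,0,0],[0,0,0],[0,0,0],[0,0,-0.01],[0,0,-0.04],[0,0,-0.08],[0,0,-0.11],[0,0,-0.13],[0,0,-0.13]],"spin":[0,0,0,0,0,0,0,0,0,0]}' 0.52
python3 - <<'E'
from h import *
goto(.426,-.107,.16,-8.15)
im,d,i=wsnap();print(*top('wrist',d,i,(.577,-.152),(.036,.056),.024)[:5]);print(*top('wrist',d,i,(.426,-.107),(.03,.045),.024)[:5])
E
```

```text
t: 6.63
tool_pos: [0.5804, -0.154, 0.0482]
orientation: [0.22, 3.132, -0.001]
force: [-0.1, -0.2, -0.2]
opening: 0.0275
gripper_force: 15.0
t: 7.47
tool_pos: [0.5828, -0.1551, 0.1846]
orientation: [0.22, 3.124, -0.004]
force: [0.1, 0.5, 1.1]
opening: 0.0449
gripper_force: 0.0
t 7.47 pos [ 0.5828 -0.1551  0.1846] yaw_y 81.9 q6 -1.78 travel [0.1623 0.0257 0.0229] L 0.166 spin -1.569
527 [ 0.5797 -0.1532] 0.0143 [ 0.5793 -0.1529  0.0466] 0.0466
783 [ 0.4269 -0.1079] 0.0141 [ 0.427  -0.1081  0.0365] 0.0366
```

```bash
python3 -m inch '{"travel":[[0.015,0.002,0],[0.035,0.005,0],[0.06,0.009,0.005],[0.085,0.013,0.01],[0.11,0.017,0.015],[0.13,0.02,0.02],[0.145,0.022,0.025],[0.155,0.024,0.03],[0.16,0.0247,0.03],[0.161,0.0247,0.03]],"spin":[0.1,0.22,0.34,0.46,0.58,0.7,0.82,0.94,1.06,1.18]}' 0.3
python3 -m inch '{"travel":[[0,0,0.03],[0,0,0.06],[0,0,0.08],[0,0,0.08],[0,0,0.08]],"spin":[0.12,0.24,0.34,0.391,0.391]}'
python3 - <<'E'
from h import *
goto(.427,-.108,.032,-8.15)
E
```

```text
t: 8.35
tool_pos: [0.4216, -0.1061, 0.1452]
orientation: [-1.933, -2.473, 0.002]
force: [0.7, -0.9, 0.7]
opening: 0.0651
gripper_force: 0.0
t: 8.77
tool_pos: [0.4212, -0.106, 0.0641]
orientation: [-2.371, -2.053, 0.004]
force: [0.6, 0.1, 1.1]
opening: 0.0654
gripper_force: 0.0
t 8.77 pos [ 0.4212 -0.106   0.0641] yaw_y -8.2 q6 -0.22 travel [-0.0012  0.0062  0.0321] L 0.033 spin -0.001
```

```bash
python3 -m inch '{"travel":[[-0.0012,0.006,0.008],[-0.0012,0.006,0.02],[-0.0012,0.006,0.029],[-0.0012,0.006,0.032],[-0.0012,0.006,0.032]],"spin":[0,0,0,0,0]}'
python3 -m inch '{"travel":[[0,0,0],[0,0,0],[0,0,0],[0,0,0],[0,0,0],[0,0,0],[0,0,0],[0,0,0],[0,0,-0.01],[0,0,-0.03]],"spin":[0,0,0,0,0,0,0,0,0,0]}' 1 15
python3 - <<'E'
from h import *
goto(.585,-.0983,.1,-8.15)
E
```

```text
t: 9.18
tool_pos: [0.4285, -0.1086, 0.034]
orientation: [-2.37, -2.059, 0.002]
force: [-1.4, -0.1, -0.2]
opening: 0.0649
gripper_force: 0.0
t: 10.02
tool_pos: [0.4273, -0.1081, 0.0633]
orientation: [-2.369, -2.056, 0.004]
force: [-0.8, -0.5, 0.0]
opening: 0.027
gripper_force: 15.0
t 10.02 pos [ 0.4273 -0.1081  0.0633] yaw_y -8.1 q6 -0.22 travel [ 0.0319  0.1545 -0.0374] L 0.162 spin 0.001
```

```bash
python3 -m inch '{"travel":[[0,0.01,-0.03],[0.005,0.03,-0.05],[0.012,0.06,-0.055],[0.02,0.095,-0.055],[0.027,0.125,-0.05],[0.032,0.145,-0.04],[0.032,0.1545,-0.03],[0.032,0.1545,-0.02],[0.032,0.1545,-0.02],[0.032,0.1545,-0.02]],"spin":[0,0,0,0,0,0,0,0,0,0]}'
python3 - <<'E'
from h import *
goto(.585,-.0983,.0445,-8.15)
E
```

```text
t: 10.85
tool_pos: [0.5854, -0.0987, 0.0841]
orientation: [-2.371, -2.058, 0.003]
force: [-0.7, 1.1, -0.1]
opening: 0.0269
gripper_force: 15.0
t 10.85 pos [ 0.5854 -0.0987  0.0841] yaw_y -8.1 q6 -0.11 travel [ 0.0004 -0.0003  0.0396] L 0.04 spin 0.001
```

```bash
python3 -m inch '{"travel":[[0,0,0.012],[0,0,0.026],[0,0,0.036],[0,0,0.0395],[0,0,0.0395],[0,0,0.0395],[0,0,0.0395]],"spin":[0,0,0,0,0,0,0]}'
python3 -m inch '{"travel":[[0,0,0],[0,0,0],[0,0,0],[0,0,0],[0,0,-0.01],[0,0,-0.04],[0,0,-0.08],[0,0,-0.11],[0,0,-0.12],[0,0,-0.12]],"spin":[0,0,0,0,0,0,0,0,0,0]}' 0.52
python3 - <<'E'
from h import *
im,d,i=wsnap();print(*top('wrist',d,i,(.585,-.098),(.036,.056),.024)[:5])
goto(.4230,-.2392,.10,-8.15)
E
```

```text
t: 11.43
tool_pos: [0.5865, -0.0989, 0.0448]
orientation: [-2.372, -2.059, 0.001]
force: [-0.2, 0.3, -0.4]
opening: 0.0272
gripper_force: 15.0
t: 12.27
tool_pos: [0.5896, -0.0996, 0.1707]
orientation: [2.367, 2.055, 0.007]
force: [0.7, -0.0, 0.3]
opening: 0.0445
gripper_force: 0.0
568 [ 0.5872 -0.0985] 0.0143 [ 0.5873 -0.0979  0.0466] 0.0466
t 12.32 pos [ 0.5881 -0.0992  0.1676] yaw_y -8.1 q6 -0.11 travel [-0.1618 -0.1441  0.0671] L 0.227 spin 0.001
```

```bash
python3 -m inch '{"travel":[[-0.015,-0.015,0],[-0.035,-0.033,0],[-0.06,-0.055,0.005],[-0.085,-0.075,0.01],[-0.11,-0.098,0.02],[-0.132,-0.118,0.03],[-0.15,-0.133,0.04],[-0.16,-0.142,0.045],[-0.1618,-0.144,0.045],[-0.1618,-0.144,0.045]],"spin":[0,0,0,0,0,0,0,0,0,0]}' 0.3
python3 - <<'E'
from h import *
goto(.4235,-.2388,.033,-8.15)
im,d,i=wsnap();print(*top('wrist',d,i,(.4235,-.2388),(.03,.045),.024)[:5])
r=[proj('wrist',(.4235,-.2388,.036),i)];print(r)
W=world('wrist',d,i);m=(W[...,2]>.03)&(W[...,2]<.04)&(np.hypot(W[...,0]-.4235,W[...,1]+.2388)<.02);print(np.median(im[m],0))
E
```

```text
t: 13.15
tool_pos: [0.42, -0.2384, 0.1184]
orientation: [-2.371, -2.055, 0.001]
force: [-0.3, 0.6, 0.7]
opening: 0.065
gripper_force: 0.0
t 13.15 pos [ 0.42   -0.2384  0.1184] yaw_y -8.2 q6 -0.48 travel [-0.0001  0.0038  0.0854] L 0.085 spin -0.001
768 [ 0.4237 -0.238 ] 0.0142 [ 0.4238 -0.2375  0.0366] 0.0366
[array([325.55057316, 212.19173427])]
[104. 114.  84.]
```

```bash
python3 -m inch '{"travel":[[0.0005,0.004,0.02],[0.0005,0.004,0.05],[0.0005,0.004,0.073],[0.0005,0.004,0.083],[0.0005,0.004,0.0855],[0.0005,0.004,0.0855]],"spin":[0,0,0,0,0,0]}'
python3 -m inch '{"travel":[[0,0,0],[0,0,0],[0,0,0],[0,0,0],[0,0,0],[0,0,0],[0,0,0],[0,0,0],[0,0,-0.01],[0,0,-0.03]],"spin":[0,0,0,0,0,0,0,0,0,0]}' 1 15
python3 - <<'E'
from h import *
goto(.650,-.1073,.13,-8.15)
E
```

```text
t: 13.7
tool_pos: [0.4259, -0.2383, 0.0347]
orientation: [-2.37, -2.06, 0.0]
force: [-0.5, -1.0, 0.2]
opening: 0.0652
gripper_force: 0.0
t: 14.53
tool_pos: [0.4237, -0.2376, 0.0631]
orientation: [-2.369, -2.056, 0.002]
force: [-0.1, 0.2, -0.1]
opening: 0.0274
gripper_force: 15.0
t 14.53 pos [ 0.4237 -0.2376  0.0631] yaw_y -8.1 q6 -0.48 travel [ 0.161   0.2054 -0.0674] L 0.27 spin 0.001
```

```bash
python3 -m inch '{"travel":[[0,0,-0.035],[0.005,0.008,-0.07],[0.02,0.025,-0.095],[0.04,0.05,-0.1],[0.065,0.08,-0.1],[0.09,0.112,-0.1],[0.113,0.144,-0.1],[0.136,0.172,-0.1],[0.152,0.192,-0.1],[0.16,0.203,-0.1]],"spin":[0,0,0,0,0,0,0,0,0,0]}'
python3 -m inch '{"travel":[[0.001,0.0025,0],[0.001,0.0025,0.02],[0.001,0.0025,0.04],[0.001,0.0025,0.05],[0.001,0.0025,0.05]],"spin":[0,0,0,0,0]}'
python3 - <<'E'
from h import *
goto(.650,-.1073,.0452,-8.15)
E
```

```text
t: 15.37
tool_pos: [0.6512, -0.1066, 0.1652]
orientation: [-2.37, -2.062, -0.001]
force: [1.2, -0.2, 0.6]
opening: 0.0272
gripper_force: 15.0
t: 15.78
tool_pos: [0.649, -0.1085, 0.1116]
orientation: [-2.369, -2.056, 0.006]
force: [-0.5, -0.1, -0.6]
opening: 0.027
gripper_force: 15.0
t 15.78 pos [ 0.649  -0.1085  0.1116] yaw_y -8.1 q6 -0.1 travel [0.0013 0.0012 0.0664] L 0.066 spin 0.001
```

```bash
python3 -m inch '{"travel":[[0.001,0.001,0.012],[0.001,0.001,0.03],[0.001,0.001,0.048],[0.001,0.001,0.06],[0.001,0.001,0.065],[0.001,0.001,0.066],[0.001,0.001,0.066],[0.001,0.001,0.066]],"spin":[0,0,0,0,0,0,0,0]}'
python3 -m inch '{"travel":[[0,0,0],[0,0,0],[0,0,0],[0,0,0],[0,0,-0.01],[0,0,-0.04],[0,0,-0.08],[0,0,-0.11],[0,0,-0.13],[0,0,-0.13]],"spin":[0,0,0,0,0,0,0,0,0,0]}' 0.52
python3 - <<'E'
from h import *
im,d,i=wsnap('w3.png')
for n,xy in (('sage',(.65,-.107)),('cream',(.585,-.098)),('rust',(.5775,-.1525))):
    try: print(n,*top('wrist',d,i,xy,(.036,.056),.024)[:5])
    except Exception as e: print(n,e)
goto(.67,.225,.22,None)
E
```

```text
t: 16.45
tool_pos: [0.6531, -0.1078, 0.0498]
orientation: [2.372, 2.059, 0.0]
force: [-2.9, -0.2, -1.9]
opening: 0.0272
gripper_force: 15.0
t: 17.28
tool_pos: [0.6563, -0.1084, 0.1873]
orientation: [2.365, 2.054, 0.01]
force: [0.7, 0.2, 0.2]
opening: 0.0443
gripper_force: 0.0
sage 513 [ 0.6527 -0.1074] 0.0142 [ 0.653  -0.1068  0.0466] 0.0466
cream 517 [ 0.5875 -0.0983] 0.0141 [ 0.5876 -0.0978  0.0466] 0.0466
rust 182 [ 0.5774 -0.1508] 0.0135 [ 0.5752 -0.147   0.0462] 0.0466
t 17.33 pos [ 0.6552 -0.1081  0.184 ] yaw_y -8.1 q6 -0.1 travel [ 0.3319 -0.0319 -0.0364] L 0.335 spin 0
```

View pics/w3.png

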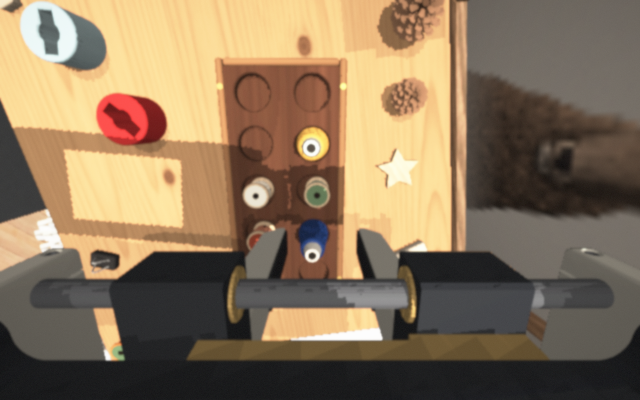

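All three spools stand in their wells: cream (257,193), sage (317,192) and rust (262,235). Their tops are at 0.0466, as they should be. Next I'll measure the spindle.

```bash
python3 -m inch '{"travel":[[0.015,-0.005,0],[0.04,-0.013,0],[0.07,-0.024,0],[0.102,-0.035,0],[0.135,-0.046,0],[0.167,-0.057,0],[0.2,-0.068,0.01],[0.228,-0.078,0.02],[0.246,-0.084,0.03],[0.2544,-0.0865,0.034]],"spin":[0,0,0,0,0,0,0,0,0,0]}' 0.1
python3 -m inch '{"travel":[[0,0,0],[0,0,0],[0,0,0],[0,0,0]],"spin":[0,0,0,0]}'
python3 - <<'E'
from h import *
goto(.605,.156,.15)
im,d,i=wsnap('w4.png');np.savez('w4.npz',im=im,d=d,K=i['camera_matrix'],V=i['view'])
for r in models.look_for('wrist','spindle'): print(round(r['p'],2),np.round(r['centre'],3),proj('wrist',r['centre'],i).round())
W=world('wrist',d,i)
c=np.array([.614,.228])
for lo,hi,r in ((.0455,.053,.04),(.0555,.066,.03),(.066,.078,.03),(.078,.09,.02)): print((lo,hi),*top('wrist',d,i,c,(lo,hi),r)[:5])
E
```

```text
t: 18.17
tool_pos: [0.5997, 0.1596, 0.1414]
orientation: [-2.367, -2.061, 0.007]
force: [0.1, -0.7, -0.2]
opening: 0.0835
gripper_force: 0.0
t: 18.5
tool_pos: [0.6037, 0.1551, 0.1456]
orientation: [2.373, 2.057, 0.001]
force: [-0.2, -0.0, -0.0]
opening: 0.0838
gripper_force: 0.0
t 18.5 pos [0.6037 0.1551 0.1456] yaw_y -8.2 q6 0.31 travel [ 0.0011  0.0011 -0.0044] L 0.005 spin 0
0.71 [0.61  0.227 0.043] [317. 128.]
(0.0455, 0.053) 2516 [0.6141 0.228 ] 0.0399 [0.6087 0.2287 0.049 ] 0.0492
(0.0555, 0.066) 60 [0.6078 0.2285] 0.0153 [0.6075 0.228  0.0643] 0.0644
(0.066, 0.078) 222 [0.6078 0.2281] 0.0138 [0.6078 0.228  0.0724] 0.073
(0.078, 0.09) 127 [0.6075 0.2271] 0.0045 [0.6076 0.228  0.0814] 0.081
```

View pics/w4.png

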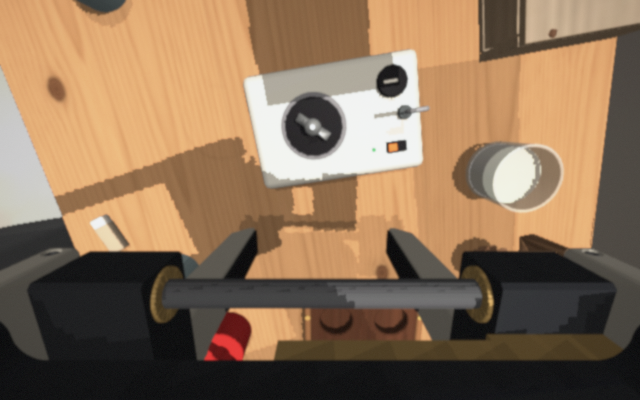

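The view shows the spindle at (313,127), with its blade running from (298,118) to (328,137). I'll get its angle and the core's slot angle.

```bash
python3 - <<'E'
from h import *
z=np.load('w4.npz');i=dict(camera_matrix=z['K'],view=z['V'])
for lo in (.053,.058,.063,.068):
    P=top('wrist',z['d'],i,(.6077,.228),(lo,.078),.02)[5];Q=P[:,:2]
    Q0=Q.mean(0);u,s,v=np.linalg.svd(Q-Q0);a=np.degrees(np.arctan2(v[0,1],v[0,0]))%180;t=(Q-Q0)@v.T
    print(lo,len(Q),Q0.round(4),'blade deg',a.round(1),np.ptp(t,0).round(4))
# flange edge check: dark pixels at flange height
W=world('wrist',z['d'],i);m=(z['im'].max(-1)<70)&(abs(W[...,2]-.049)<.004)&(np.hypot(W[...,0]-.608,W[...,1]-.228)<.032);print('flange',m.sum(),cv2.minEnclosingCircle(W[m][:,:2].astype(np.float32)))
goto(.4243,.0855,.15)
E
```

```text
0.053 282 [0.6077 0.228 ] blade deg 140.1 [0.0299 0.0126]
0.058 282 [0.6077 0.228 ] blade deg 140.1 [0.0299 0.0126]
0.063 272 [0.6078 0.2279] blade deg 140.4 [0.0298 0.0126]
0.068 185 [0.6077 0.2281] blade deg 140.1 [0.0243 0.0126]
flange 2042 ((0.6073670387268066, 0.22861427068710327), 0.02430991642177105)
t 18.6 pos [0.6037 0.1552 0.1456] yaw_y -8.2 q6 0.31 travel [-0.0945 -0.1676 -0.0046] L 0.193 spin 0
```

```bash
python3 -m inch '{"travel":[[-0.008,-0.014,0],[-0.02,-0.035,0],[-0.034,-0.06,0],[-0.05,-0.088,0],[-0.065,-0.115,0],[-0.079,-0.14,0],[-0.089,-0.158,0],[-0.0945,-0.1676,0],[-0.0945,-0.1676,0],[-0.0945,-0.1676,0]],"spin":[0,0,0,0,0,0,0,0,0,0]}' 0.1
python3 - <<'E'
from h import *
optics.read_camera('top')
im,d,i=wsnap()
cc=np.array([.4243,.0855])
t=top('wrist',d,i,cc,(.034,.046),.034);print(*t[:5])
W=world('wrist',d,i);V=i['view'];C=-V[:3,:3].T@V[:3,3]
zz=np.where(d>0,W[...,2],.5);Q=C+(W-C)*((.04-C[2])/(zz-C[2]))[...,None]
m=(d>0)&(zz<.032)&(np.hypot(Q[...,0]-t[1][0],Q[...,1]-t[1][1])<.0215)
P=Q[m][:,:2];P0=P.mean(0);u,s,v=np.linalg.svd(P-P0);a=np.degrees(np.arctan2(v[0,1],v[0,0]))%180
print(len(P),P0.round(4),'slot',a.round(1),np.ptp((P-P0)@v.T,0).round(4))
goto(t[1][0],t[1][1],.028)
E
```

```text
t: 19.43
tool_pos: [0.4244, 0.086, 0.1457]
orientation: [2.373, 2.057, 0.003]
force: [0.1, 0.7, -0.0]
opening: 0.0837
gripper_force: 0.0
1679 [0.4238 0.0851] 0.0263 [0.424  0.0862 0.04  ] 0.0402
513 [0.4241 0.0869] slot 77.3 [0.0352 0.0185]
t 19.53 pos [0.4248 0.0864 0.1455] yaw_y -8.1 q6 0.22 travel [-0.0014 -0.001   0.1175] L 0.118 spin 0
```

```bash
python3 -m inch '{"travel":[[-0.001,-0.001,0.025],[-0.001,-0.001,0.06],[-0.001,-0.001,0.09],[-0.001,-0.001,0.108],[-0.001,-0.001,0.116],[-0.001,-0.001,0.1175],[-0.001,-0.001,0.1175]],"spin":[0,0,0,0,0,0,0]}'
python3 -m inch '{"travel":[[0,0,0],[0,0,0],[0,0,0],[0,0,0],[0,0,0],[0,0,0],[0,0,0],[0,0,-0.01],[0,0,-0.03],[0,0,-0.06]],"spin":[0,0,0,0,0,0,0,0,0,0]}' 1 25
python3 -m inch '{"travel":[[0,0,-0.03],[0,0,-0.06],[0,0,-0.07],[0,0,-0.07],[0,0,-0.07]],"spin":[0,0,0,0,0]}'
python3 - <<'E'
from h import *
goto(.4243,.0855,.15)
im,d,i=wsnap('w5.png')
zt=tool()[0];t=top('wrist',d,i,zt[:2],(zt[2]-.005,zt[2]+.03),.036);print(*t[:5])
E
```

```text
t: 20.12
tool_pos: [0.4231, 0.0857, 0.0277]
orientation: [-2.372, -2.059, 0.0]
force: [0.9, 0.1, 0.9]
opening: 0.0842
gripper_force: 0.0
t: 20.95
tool_pos: [0.42, 0.0853, 0.0859]
orientation: [-2.37, -2.057, 0.008]
force: [-0.0, 0.4, -0.5]
opening: 0.0514
gripper_force: 25.0
t: 21.37
tool_pos: [0.4227, 0.0856, 0.1572]
orientation: [2.372, 2.059, 0.001]
force: [0.5, 0.7, -1.7]
opening: 0.0515
gripper_force: 25.0
t 21.37 pos [0.4227 0.0856 0.1572] yaw_y -8.1 q6 0.22 travel [0.0002 0.0016 0.0072] L 0.007 spin 0
5602 [0.4233 0.0958] 0.0345 [0.4235 0.0946 0.1682] 0.1693
```

View pics/w5.png

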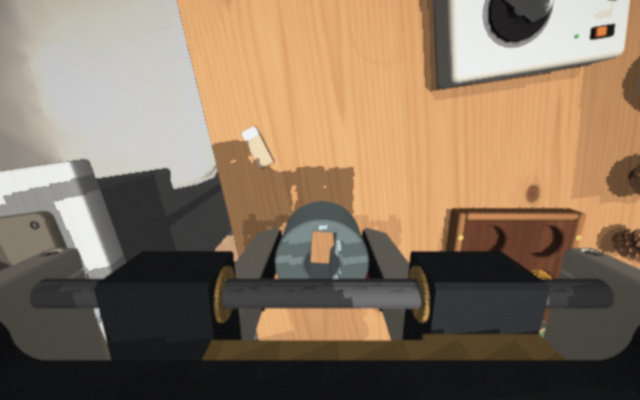

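The core is held at (322,247), with its slot in line with the fingers' x direction. I'll move over the spindle and turn.

```bash
python3 -m inch '{"travel":[[0.01,0.01,0],[0.025,0.025,0],[0.045,0.044,0],[0.066,0.065,0],[0.088,0.086,0],[0.11,0.107,0],[0.13,0.127,0],[0.147,0.143,0],[0.159,0.155,0],[0.167,0.163,0]],"spin":[-0.08,-0.19,-0.3,-0.42,-0.53,-0.65,-0.77,-0.88,-0.98,-1.05]}'
python3 -m inch '{"travel":[[0,0,0],[0,0,0],[0,0,0],[0,0,0],[0,0,0]],"spin":[-0.048,-0.048,-0.048,-0.048,-0.048]}'
python3 - <<'E'
from h import *
goto(.6077,.228,.11,54.8)
E
```

```text
t: 22.25
tool_pos: [0.6069, 0.2287, 0.1534]
orientation: [-1.01, -2.97, 0.004]
force: [0.5, 0.1, -0.6]
opening: 0.0517
gripper_force: 25.0
t: 22.67
tool_pos: [0.6068, 0.2276, 0.1566]
orientation: [-0.951, -2.993, 0.001]
force: [-0.1, 1.3, -0.1]
opening: 0.0512
gripper_force: 25.0
t 22.67 pos [0.6068 0.2276 0.1566] yaw_y 54.7 q6 -0.68 travel [-0.0005  0.0009  0.0466] L 0.047 spin -0.001
```

```bash
python3 -m inch '{"travel":[[-0.0005,0.001,0.005],[-0.0005,0.001,0.012],[-0.0005,0.001,0.02],[-0.0005,0.001,0.028],[-0.0005,0.001,0.036],[-0.0005,0.001,0.043],[-0.0005,0.001,0.048],[-0.0005,0.001,0.05],[-0.0005,0.001,0.05],[-0.0005,0.001,0.05]],"spin":[0,0,0,0,0,0,0,0,0,0]}'
python3 - <<'E'
from h import *
goto(.6077,.228,.078,54.8)
E
```

```text
t: 23.5
tool_pos: [0.6086, 0.2286, 0.1076]
orientation: [0.949, 2.995, 0.0]
force: [-0.3, 0.1, -1.0]
opening: 0.0516
gripper_force: 25.0
t 23.5 pos [0.6086 0.2286 0.1076] yaw_y 54.8 q6 -0.68 travel [ 0.0004 -0.001   0.0296] L 0.03 spin 0.001
```

```bash
python3 -m inch '{"travel":[[0.0004,-0.001,0.003],[0.0004,-0.001,0.007],[0.0004,-0.001,0.011],[0.0004,-0.001,0.015],[0.0004,-0.001,0.019],[0.0004,-0.001,0.023],[0.0004,-0.001,0.026],[0.0004,-0.001,0.028],[0.0004,-0.001,0.028],[0.0004,-0.001,0.028]],"spin":[0,0,0,0,0,0,0,0,0,0]}'
python3 - <<'E'
from h import *
goto(.6077,.228,.077,54.8);print(tool()[2]['force'],tool()[2]['wrist_torque'])
E
```

```text
t: 24.33
tool_pos: [0.6076, 0.2279, 0.0794]
orientation: [-0.949, -2.995, 0.0]
force: [-0.3, -0.5, -0.8]
opening: 0.0517
gripper_force: 25.0
t 24.33 pos [0.6076 0.2279 0.0794] yaw_y 54.8 q6 -0.68 travel [-0.0001  0.0002  0.0024] L 0.002 spin 0.001
[-0.33880186 -0.52296348 -0.79625412] [-0.02588398 -0.01563673 -0.02727033]
```

```bash
python3 -m inch '{"travel":[[0,0,0.001],[0,0,0.002],[0,0,0.002],[0,0,0.002]],"spin":[0,0,0,0]}'
python3 -m inch '{"travel":[[0,0,0],[0,0,0],[0,0,0],[0,0,0],[0,0,-0.01],[0,0,-0.03],[0,0,-0.06],[0,0,-0.085],[0,0,-0.1],[0,0,-0.1]],"spin":[0,0,0,0,0,0,0,0,0,0]}' 0.15
python3 - <<'E'
from h import *
goto(.6077,.228,.077,54.8)
im,d,i=wsnap('w6.png');print(*top('wrist',d,i,(.6077,.228),(.08,.1),.034)[:5])
E
```

```text
t: 24.67
tool_pos: [0.6076, 0.2279, 0.0775]
orientation: [0.949, 2.995, 0.0]
force: [0.6, -0.5, -0.6]
opening: 0.0516
gripper_force: 25.0
t: 25.5
tool_pos: [0.6102, 0.2287, 0.1838]
orientation: [0.947, 2.988, 0.007]
force: [0.2, 0.2, 0.9]
opening: 0.0792
gripper_force: 0.0
t 25.5 pos [0.6102 0.2287 0.1838] yaw_y 54.8 q6 -0.68 travel [ 0.0022 -0.0028  0.1068] L 0.107 spin 0.001
1931 [0.6093 0.2283] 0.0262 [0.6083 0.2289 0.0887] 0.0891
```

View pics/w6.png

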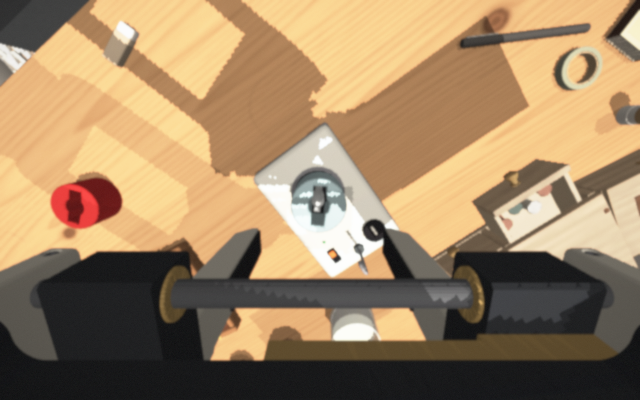

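The core sits on the spindle at (320,197), with its slot over the keys and its top at 0.0891, so it is fully on the flange. I'll do one last check from the fixed cameras and hand in.

```bash
python3 - <<'E'
from h import *
for c in('top','scene'):
    _,d=snap(c);i=optics.camera_info(c)
    for n,xy,zr,r in (('rust',(.5775,-.1525),(.038,.054),.02),('cream',(.585,-.098),(.038,.054),.02),('sage',(.65,-.107),(.038,.054),.018),('core',(.6077,.228),(.083,.096),.034),('L',(.434,.382),(.034,.046),.034)):
        try:
            t=top(c,d,i,xy,zr,r);P=t[5];A=np.c_[P[:,:2],np.ones(len(P))];k=np.linalg.lstsq(A,P[:,2],rcond=None)[0];print(c,n,*t[:5],'tilt',np.hypot(k[0],k[1]).round(3))
        except Exception as e: print(c,n,'none')
print(tool()[2]['t'],close_job())
E
```

```text
top rust 77 [ 0.5787 -0.154 ] 0.015 [ 0.5789 -0.154   0.045 ] 0.0451 tilt 0.03
top cream 67 [ 0.5868 -0.1   ] 0.0133 [ 0.5864 -0.0991  0.046 ] 0.0461 tilt 0.06
top sage 74 [ 0.6518 -0.1079] 0.0143 [ 0.6521 -0.1081  0.0458] 0.0461 tilt 0.07
top core 66 [0.6047 0.2294] 0.0248 [0.598  0.2383 0.088 ] 0.0875 tilt 0.017
top L 201 [0.4333 0.382 ] 0.0268 [0.4334 0.3823 0.0394] 0.0394 tilt 0.007
scene rust 66 [ 0.577  -0.1565] 0.0154 [ 0.5764 -0.1566  0.0453] 0.0455 tilt 0.017
scene cream 63 [ 0.5838 -0.1023] 0.0149 [ 0.5832 -0.1025  0.0445] 0.045 tilt 0.062
scene sage 61 [ 0.6499 -0.1095] 0.0142 [ 0.6489 -0.1101  0.0447] 0.0451 tilt 0.081
scene core 108 [0.6058 0.2254] 0.0289 [0.6061 0.2243 0.0868] 0.087 tilt 0.011
scene L 94 [0.4298 0.3808] 0.0294 [0.4316 0.3786 0.0378] 0.038 tilt 0.004
the job is handed in; nothing more can be done
25.65 None
```

The job is handed in at 25.65 s. By the last camera checks, the rust, cream and sage spools stand in their wells, the straight-slot core sits fully on the spindle flange, and the L core was not moved; I got no verdict back.

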